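Tip the steel billets into the yellow crate

ROBOT

A 6-joint arm with a two-finger parallel gripper is mounted at the origin on a cart in front of the work surface, level with it; the furniture and walls round the work are solid. World frame = base frame: x ahead of the robot, y to its left, z up, the work surface at z = 0. Lengths are in m, angles in rad, forces in N, time in s.
With the tool pointing down it reaches from about 0.35 to 0.8 m from the base axis. Payload 7.3 kg.
Tool frame: the origin (TCP) lies between the finger pads; the fingertips stand 25 mm ahead of it and the grasp point (between the pads) lies 6 mm ahead of it (r.tip_extent is the distance from the TCP to the fingertips, in m); z points along the fingers, y is the direction in which the jaws open and shut (so a half turn about z gives the same grasp; the last joint's range is limited). The gripper opens to 85 mm and grips with 20 to 120 N. Pads are 22 mm wide; open, the fingers measure 114 mm over their backs; the gripper's body (76 mm by 85 mm) begins 54 mm behind the grasp point. The pads swing forward as they close: fully open they stand 13 mm farther back than shut.
Start: joints at [-0.146, 0.342, 1.524, -0, 1.275, -0.146], TCP at [0.525, 0, 0.256] pointing down, gripper open.
Joint ranges: [-2.53, 2.53], [-0.77, 2.02], [0.04, 2.7], [-1, 4.14], [0.28, 2.66], [-3.11, 3.11]. Speed limits (rad/s): [2.57, 2.57, 3.14, 3.14, 3.14, 3.14].

INTERFACE

Orientations are given as a unit quaternion [x, y, z, w].
In Python, from workcell import r, command_gripper, optics gives the robot as it stands. The module is installed in compiled form; this text tells all that it offers. Calls block until the motion is done:
- r.reach(position, orientation): joint-space move of the TCP to a pose.
- r.move_straight(position, orientation=None, speed=0.15, max_force=None): straight line of the TCP; orientation=None keeps the orientation; speed is the mean speed in m/s. With max_force (N) it stops when the force on the tool has changed by that much, and returns True; else False.
- r.movej(angles): joint-space move.
- command_gripper(opening, force=None): finger opening in m; force is the grip in N (None keeps the last); returns when the fingers have stopped.
- r.hold(seconds).
- r.solve_ik(position, orientation): joint angles nearest the present ones, or None.
- r.read_state(): the state.
- optics.get_image(name): name is "scene" or "side" or "wrist"; returns (picture, depth): 384x512x3 uint8, red, green, blue; 384x512 float32, m along the optical axis (not along the pixel's ray), 0 where there is no reading.
- optics.camera_model(name): a dict with "K" (3x3 intrinsics, pixels), "R" (3x3) and "t" (3): a world point X has camera coordinates R X + t; the wrist camera has in their place "tool_from_camera" (4x4, takes a point from camera to tool coordinates, whose origin is the TCP and whose axes are the flange's). Camera axes: x right, y down, z forward; pixel columns grow to the right and rows downward; lengths in m; the calibration is good to about 2 mm. The wrist camera is an equidistant fisheye: a pixel r from the principal point sees the ray r / f radians off the axis. A picture is of the moment at which its call begins: read the wrist's pose just before it. camera_model takes no time and is no camera call.
A pose or a line that the arm cannot do raises r.PlanningError and nothing moves.
- r.finish_job(): hands the job in, once; it reports no verdict.
The state is a dict: "time_s": time; "joint_positions": joint angles; "dq": joint speeds; "tau": joint torques, N m; "eef_pos": TCP position; "eef_rot": TCP orientation; "contact_force": force on the tool from outside, world axes, zero at the start; "torque": the same for the moment, N m; "grip_width": finger opening in m.
Only numpy, scipy, OpenCV 4.12 (cv2) and the standard library are available. Lean on these libraries where they do the work, as an engineer would, in place of code of your own. Each camera call takes 0.05 s, during which the arm holds its last target. There are 200 camera calls.

TASK

Put all three steel billets into the yellow crate, so that they lie down inside it. They are too heavy to lift: slide each one flat along the top of the loading stand, round whatever stands in the way, and tip it over the stand's edge into the crate. Leave the jar and the conical flask standing where they are.

Things in the scene. Friction and masses are not known exactly. Their poses are not given: they have to be found in the camera images.
- stand_top (a point): centre of the top of a fixed low loading stand (grey flat top, 270 x 260 mm, legs), 130 mm above the bench. x axis: along its 270 mm depth, y axis: along its 260 mm width, z up. Its two edges at y = +130 and y = -130 mm each have a crate standing against them. The top is flat, without lips; steel slides on it with a friction coefficient of about 0.4.
- yellow_crate_in (a point): centre of the inner floor (6 mm above the bench) of the YELLOW open crate, fixed against one side of the stand (left or right varies): 280 mm long along the stand edge (its x axis), 160 mm wide (y axis), 118 mm high, walls 6 mm; its rim is 12 mm lower than the stand's top and 3 mm from the stand's edge.
- grey_crate_in (a point): centre of the inner floor of the GREY crate, same size, against the opposite side of the stand; nothing belongs in it.
- billet_0_center (a point): centre of a bright steel billet, a solid block 110 mm long (its x axis) x 50 mm wide (y) x 45 mm high (z) with 4 mm rounded edges and two dark blind holes on its top, lying flat on the stand; 1.6 to 2.3 kg, too heavy to lift but slides; if its centre passes the stand's edge and it is not held, it tips over.
- billet_1_center (a point): centre of a bright steel billet, a solid block 110 mm long (its x axis) x 50 mm wide (y) x 45 mm high (z) with 4 mm rounded edges and two dark blind holes on its top, lying flat on the stand; 1.6 to 2.3 kg, too heavy to lift but slides; if its centre passes the stand's edge and it is not held, it tips over.
- billet_2_center (a point): centre of a bright steel billet, a solid block 110 mm long (its x axis) x 50 mm wide (y) x 45 mm high (z) with 4 mm rounded edges and two dark blind holes on its top, lying flat on the stand; 1.6 to 2.3 kg, too heavy to lift but slides; if its centre passes the stand's edge and it is not held, it tips over.
- jar_center (a point): centre of an ivory jar with a black lid, 58 mm diameter, 71 mm high, loose, standing upright near the middle of the stand (bystander).
- flask_center (a point): a point 53 mm above the foot, on the axis, of a glass conical flask with pink contents, base 65 mm diameter, neck about 27 mm, 107 mm high, loose, standing upright near a corner of the stand (bystander).

How it is judged:
By the outcome, as a careful person would: the job done as asked, in the order asked, and still so for the second after the job is handed in, with the robot touching nothing.
It also fails if it takes over 67 s, if anything falls off the work surface, if the arm or the gripper's body presses on something with over 40 N, if the wrist force passes 120 N, or if a joint passes its speed limit or range.

## Working session

There is one attempt and no reset: what is moved stays moved. The work goes in short steps, each a Python script; the robot and the scene stay as the last script left them, time stands still between calls to the robot, and variables do not carry over. Pictures are saved under pics/ and viewed, about 8 in all and at most 12, crops included, and the job is handed in when it is done.

```bash
mkdir -p pics
python3 - <<'E'
from workcell import r, optics
import cv2, numpy as np
for n in ("scene","side"):
    p,d=optics.get_image(n); cv2.imwrite(f"pics/{n}0.png",p[:,:,::-1]); np.savez(f"{n}0.npz",p=p,d=d)
    m=optics.camera_model(n); print(n,m["K"],m["R"],m["t"])
E
python3 -c "
import cv2,numpy as np
a=cv2.imread('pics/scene0.png');b=cv2.imread('pics/side0.png')
cv2.imwrite('pics/both0.png',cv2.resize(a,(800,600)))"
```

```text
scene [[466.53745453   0.         256.45882472]
 [  0.         466.53745453 184.71929147]
 [  0.           0.           1.        ]] [[-0.84443228 -0.53565064  0.00353775]
 [-0.33606323  0.52462446 -0.78219606]
 [ 0.41712783 -0.66170051 -0.62302232]] [0.52990422 0.19648237 0.86520355]
side [[397.50928451   0.         253.03057696]
 [  0.         397.50928451 193.35545454]
 [  0.           0.           1.        ]] [[-0.90118368 -0.43277119  0.02402212]
 [-0.23255484  0.43600482 -0.86937796]
 [ 0.36576798 -0.78905569 -0.49356347]] [0.55140497 0.16407705 0.84792445]
```

View pics/both0.png

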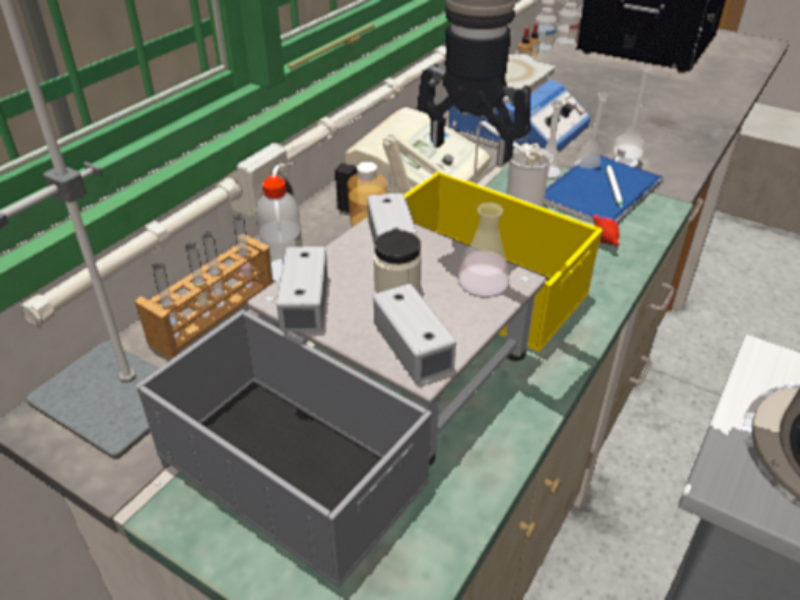

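View pics/side0.png

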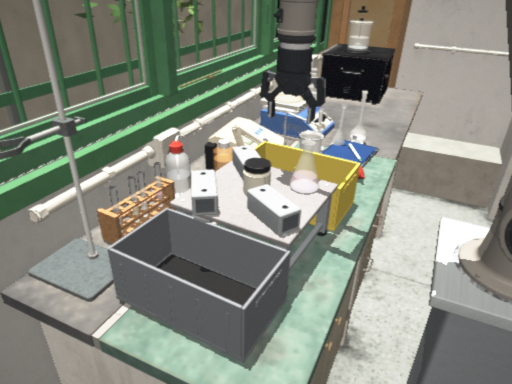

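The grey crate is near the camera (+y) and the yellow one is on the far side (-y). There is one billet near each of scene pixels (300,290), (390,220) and (413,335) in the 800x600 view, with the jar at (397,265) and the flask at (487,255). Next I'll locate them with the depth data.

```bash
cat > h.py <<'E'
import numpy as np, cv2
from workcell import r, optics, command_gripper
from scipy.spatial.transform import Rotation as Ro
def cloud(n):
    p,d=optics.get_image(n); m=optics.camera_model(n); K=m["K"]
    v,u=np.mgrid[:384,:512]
    c=np.stack([(u-K[0,2])/K[0,0]*d,(v-K[1,2])/K[1,1]*d,d],-1)
    X=(c-m["t"])@m["R"]; X[d==0]=np.nan
    return p,X
def billets(n,zlo=.167,zhi=.183):
    """min-area rects of flat grey patches at billet-top height"""
    p,X=cloud(n); hsv=cv2.cvtColor(p,cv2.COLOR_RGB2HSV)
    ok=(X[...,2]>zlo)&(X[...,2]<zhi)&(X[...,0]>.3)&(X[...,0]<.85)&(abs(X[...,1])<.3)&(hsv[...,1]<60)
    k,l,s,_=cv2.connectedComponentsWithStats(ok.astype(np.uint8),connectivity=4)
    out=[]
    for i in range(1,k):
        if s[i,4]<60: continue
        P=X[l==i][:,:2]; (c,w,a)=cv2.minAreaRect((P*1000).astype(np.float32))
        if w[0]<w[1]: a+=90; w=w[::-1]
        out.append((s[i,4],np.round(c,1),np.round(w,1),round((a+90)%180-90,1),np.round(X[l==i][:,2].mean(),4)))
    return p,X,out
E
python3 - <<'E'
from h import *
for n in("scene","side"):
    p,X,o=billets(n); print(n); [print(*b) for b in o]
    # stand top extents, yellow/grey
    z=X[...,2]; s=(abs(z-.13)<.005)&(abs(X[...,1])<.3)&(X[...,0]>.3)&(X[...,0]<.9)
    k,l,st,_=cv2.connectedComponentsWithStats(s.astype(np.uint8)); i=1+st[1:,4].argmax()
    print("stand",cv2.minAreaRect((X[l==i][:,:2]*1000).astype(np.float32)),np.nanmedian(z[l==i]))
    hsv=cv2.cvtColor(p,cv2.COLOR_RGB2HSV)
    y=(hsv[...,0]>20)&(hsv[...,0]<32)&(hsv[...,1]>200)&(z>.108)&(z<.125)&(X[...,0]>.3)&(X[...,0]<.9)&(abs(X[...,1])<.5)
    print("yellow rim",y.sum(),cv2.minAreaRect((X[y][:,:2]*1000).astype(np.float32)))
    # jar lid / flask
    j=(hsv[...,2]<70)&(abs(z-.2)<.006)&(abs(X[...,1])<.2)&(X[...,0]>.3)&(X[...,0]<.9); 
    print("jar",j.sum(),cv2.minEnclosingCircle((X[j][:,:2]*1000).astype(np.float32)))
    f=(hsv[...,0]>150)&(hsv[...,1]>25)&(hsv[...,1]<90)&(z>.128)&(z<.2)&(abs(X[...,1])<.2)&(X[...,0]>.3)&(X[...,0]<.9)
    k,l,st,_=cv2.connectedComponentsWithStats(f.astype(np.uint8)); i=1+st[1:,4].argmax()
    print("flask",st[i],np.c_[X[l==i].min(0),X[l==i].max(0)].round(3).tolist())
    print("xy high",[np.round(np.nanmean(X[(z>a)&(z<a+.01)&(abs(X[...,1])<.15)&(X[...,0]>.35)&(X[...,0]<.75)],0),3) for a in(.205,.215,.225)])
    # top-down map
    M=np.zeros((500,500,3),np.uint8); q=(z>.0)&(z<.25)&(X[...,0]>.3)&(X[...,0]<.8)&(abs(X[...,1])<.25)
    for (x,yy,zz),c in sorted(zip(X[q].tolist(),p[q].tolist()),key=lambda t:t[0][2]): cv2.circle(M,(int(250-yy*1000),int(800-x*1000)),2,c[::-1],-1)
    cv2.imwrite(f"pics/top_{n}.png",M)
E
```

```text
scene
580 [595.8  77.2] [97.1 50.1] -47.8 0.175
1079 [611.  243.3] [110.6  50.2] -56.4 0.1747
209 [450.5 100.4] [50.7 30.3] 2.0 0.1745
239 [527. 171.] [57.3 34.9] 26.6 0.1758
1370 [462.4 238.6] [112.9  50.2] -31.6 0.1745
stand ((529.7108154296875, 159.52249145507812), (263.0843200683594, 271.5599365234375), 86.45892333984375) 0.130180822553774
yellow rim 760 ((514.4313354492188, -54.153602600097656), (162.60009765625, 279.59130859375), 85.89110565185547)
jar 388 ((530.9400024414062, 161.84715270996094), 26.677865982055664)
flask [314 164  10   9  29] [[0.424, 0.436], [0.085, 0.106], [0.16, 0.183]]
xy high [array([0.45 , 0.074, 0.209]), array([0.447, 0.096, 0.22 ]), array([0.45 , 0.089, 0.23 ])]
side
299 [592.5  79.5] [98.5 49.4] -47.5 0.1746
141 [443.4 106. ] [45.4 18.1] 11.4 0.174
208 [526.3 172.6] [57.2 33. ] 16.6 0.1755
707 [608.3 244.3] [110.3  50. ] -56.4 0.1742
937 [459.4 239.7] [111.8  52. ] -32.4 0.1739
stand ((522.580078125, 163.36695861816406), (271.8008728027344, 272.09234619140625), 88.91973876953125) 0.1299075834917403
yellow rim 0 ((0.0, 0.0), (0.0, 0.0), 0.0)
jar 227 ((529.1683349609375, 164.43374633789062), 26.567367553710938)
flask [294 176   1   1   1] [[0.467, 0.467], [0.107, 0.107], [0.161, 0.161]]
xy high [array([0.45 , 0.071, 0.209]), array([0.444, 0.099, 0.22 ]), array([0.447, 0.091, 0.231])]
```

View pics/top_scene.png

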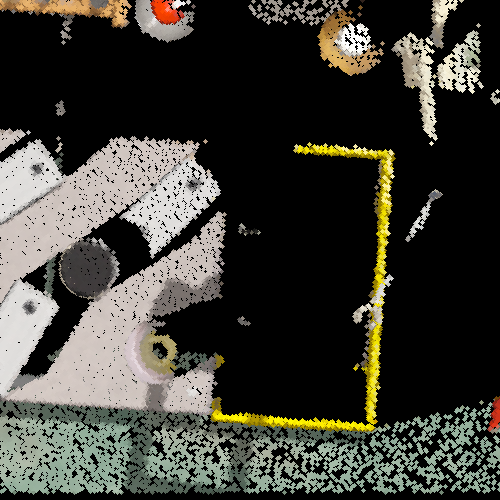

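```bash
cat >> h.py <<'E'
YAW=np.radians(-3.8); C=np.array([.527,.1595])
ca,sa=np.cos(YAW),np.sin(YAW); RL=np.array([[ca,-sa],[sa,ca]])
W=lambda s,t: C+RL@np.array([s,t])          # stand-local -> world xy
L=lambda x,y: RL.T@(np.array([x,y])-C)
down=lambda psi:(Ro.from_euler('z',psi)*Ro.from_euler('x',np.pi)).as_quat()
Q0=None
ZG,ZT=.168,.262
P=lambda xy,z: [float(xy[0]),float(xy[1]),z]
def grab(xy,yawdeg):
    q=down(np.radians(yawdeg)); r.reach(P(xy,ZT),q); r.move_straight(P(xy,ZG),q,speed=.2)
    command_gripper(.03,70); print("grip",r.read_state()["grip_width"])
def slide(s,t,psi=YAW,speed=.12):
    r.move_straight(P(W(s,t),ZG),down(psi),speed=speed)
def tip(s,t=-.118,sp=.1):
    "billet held parallel to the edge at s,t: let go, then push it over"
    q=down(YAW)
    command_gripper(.085); r.move_straight(P(W(s,t),.225),q,speed=.25)
    command_gripper(0.); r.move_straight(P(W(s,-.058),.225),q,speed=.25)
    r.move_straight(P(W(s,-.058),.163),q,speed=.2)
    print("blocked",r.move_straight(P(W(s,-.122),.163),q,speed=sp,max_force=45))
    st=r.read_state(); print("t",L(*st["eef_pos"][:2]),st["contact_force"],st["time_s"])
    r.move_straight(P(W(s,-.06),.163),q,speed=.25)
    r.move_straight(P(W(s,-.06),ZT),q,speed=.3); command_gripper(.085)
E
python3 - <<'E'
from h import *
st=r.read_state(); print(Ro.from_quat(st["eef_rot"]).as_matrix().round(2).tolist(),st["time_s"],r.tip_extent)
for n,v in dict(A=(.590,.083),B=(.6097,.2438),D=(.461,.239),jar=(.530,.163),flask=(.447,.095)).items(): print(n,L(*v).round(3))
for xy,y in (((.590,.083),-47.6),((.6097,.2438),-56.4),((.461,.239),-32),(W(.1,.085),-3.8),(W(.075,-.12),-3.8)):
    print([None if (q:=r.solve_ik(P(xy,z),down(np.radians(y)))) is None else np.round(q,2).tolist() for z in(ZG,ZT)])
grab((.590,.083),-47.6)
slide(.075,-.118); 
p,X,o=billets("scene"); [print(*b) for b in o]; cv2.imwrite("pics/a1.png",p[60:320,130:480,::-1])
E
```

```text
[[-0.0, 1.0, -0.0], [1.0, 0.0, 0.0], [0.0, -0.0, -1.0]] 0.2 0.025
A [ 0.068 -0.072]
B [0.077 0.09 ]
D [-0.071  0.075]
jar [0.003 0.004]
flask [-0.076 -0.07 ]
[[0.01, 0.55, 1.45, -0.0, 1.15, 2.41], [0.01, 0.47, 1.31, -0.0, 1.36, 2.41]]
[[0.26, 0.66, 1.25, -0.0, 1.24, 2.82], [0.26, 0.59, 1.11, -0.0, 1.45, 2.82]]
[[0.33, 0.42, 1.67, -0.0, 1.05, 2.46], [0.33, 0.33, 1.53, -0.0, 1.28, 2.46]]
[[0.25, 0.69, 1.18, -0.0, 1.27, 1.88], [0.25, 0.63, 1.04, -0.0, 1.48, 1.88]]
[[-0.07, 0.55, 1.45, -0.0, 1.15, 1.57], [-0.07, 0.47, 1.31, -0.0, 1.36, 1.57]]
grip 0.04907054681545653
597 [591.4  42. ] [105.7  74.1] -17.4 0.1743
1086 [610.8 243.5] [111.5  50. ] -56.4 0.1747
203 [451.8 100.5] [52.7 28.7] -3.8 0.1745
242 [526.9 171. ] [57.5 36.1] 26.7 0.1757
1369 [462.3 238.8] [112.1  49.9] -31.2 0.1744
```

View pics/a1.png

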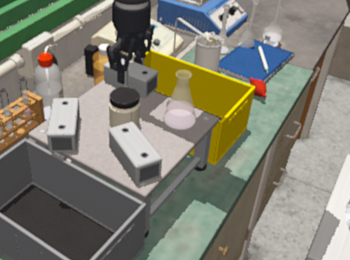

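The billet is gripped parallel to the edge at crop (145,75), and the jar and flask haven't moved. Next I'll tip it.

Run:
```python
from h import *
tip(.075)
p,X,o=billets("scene"); [print(*b) for b in o]; cv2.imwrite("pics/a2.png",p[60:320,130:480,::-1])
q=(X[...,0]>.37)&(X[...,0]<.65)&(X[...,1]>-.13)&(X[...,1]<.03)&(X[...,2]<.1);
```

```text
blocked False
t [ 0.07492    -0.12209426] [-0.9275718  -0.13517043 -0.50779121] 7.625
1085 [610.6 244.1] [111.6  50.3] -56.2 0.1747
204 [451.5 100.8] [52.4 28.2] -3.5 0.1748
239 [526.4 171.5] [57.2 33.7] 27.0 0.1758
1366 [461.8 238.8] [111.   50.1] -31.6 0.1745
```

View pics/a2.png

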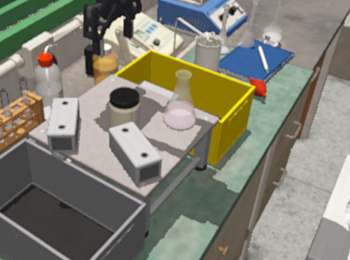

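The first billet has gone over the edge and off the stand. I'll use the wrist camera to see how it lies.

```bash
cat >> h.py <<'E'
def look(name,s=0.,t=-.213,z=.36):
    "wrist picture above the crate; rectified cloud in world frame -> top-down picture (1 px = .5 mm)"
    r.reach(P(W(s,t),z),down(YAW)); st=r.read_state(); p,d=optics.get_image("wrist"); m=optics.camera_model("wrist")
    K=m["K"]; v,u=np.mgrid[:384,:512]; a=(u-K[0,2])/K[0,0]; b=(v-K[1,2])/K[1,1]; th=np.hypot(a,b); th[th==0]=1e-9
    c=np.stack([np.tan(th)*a/th*d,np.tan(th)*b/th*d,d],-1); T=m["tool_from_camera"]
    X=(c@T[:3,:3].T+T[:3,3])@Ro.from_quat(st["eef_rot"]).as_matrix().T+st["eef_pos"]
    Xl=X.copy(); Xl[...,:2]=(X[...,:2]-C)@RL
    cv2.imwrite(f"pics/{name}.png",p[:,:,::-1]); np.savez(name,p=p,X=Xl)
    ok=(d>0)&(th<1.3)
    ins=ok&(abs(Xl[...,0])<.132)&(abs(Xl[...,1]+.213)<.072)&(Xl[...,2]>.02)&(Xl[...,2]<.14)&(abs(cv2.cvtColor(p,cv2.COLOR_RGB2HSV)[...,1].astype(int))<70)
    k,l,s_,_=cv2.connectedComponentsWithStats(ins.astype(np.uint8),connectivity=4)
    for i in range(1,k):
        if s_[i,4]>100:
            Q=Xl[l==i]; (cc,w,an)=cv2.minAreaRect((Q[:,:2]*1000).astype(np.float32)); print(s_[i],np.round(cc),np.round(w),round(an),"z",np.percentile(Q[:,2],[5,50,95]).round(3))
E
python3 - <<'E'
from h import *
look("w1"); print(r.read_state()["time_s"])
E
```

```text
[ 246   66   35   75 2566] [  78. -228.] [ 49. 107.] 90 z [0.049 0.051 0.053]
10.2
```

View pics/w1.png

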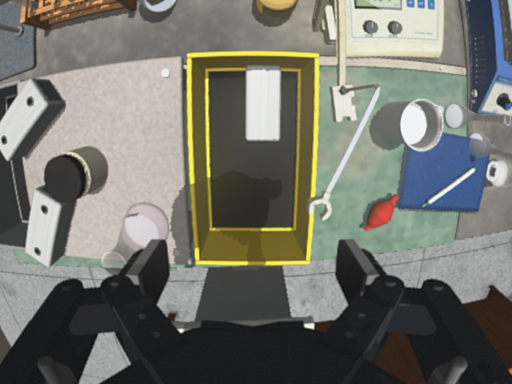

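Billet A lies flat in the crate at local (78,-228) mm, with its top at z 51 mm. I'll slide it to the crate's other end to make room, then bring billet B.

```bash
cat >> h.py <<'E'
def shift(s,t,s2,t2,z=.062,zu=.3):
    "slide a billet lying parallel in the crate"
    q=down(YAW); command_gripper(.066); r.reach(P(W(s,t),.2),q); print("down blocked",r.move_straight(P(W(s,t),z),q,speed=.12,max_force=15))
    command_gripper(.03,60); print("grip",r.read_state()["grip_width"])
    r.move_straight(P(W(s2,t2),z),q,speed=.12,max_force=50); command_gripper(.066)
    r.move_straight(P(W(s2,t2),zu),q,speed=.3); command_gripper(.085)
E
python3 - <<'E'
from h import *
shift(.077,-.226,-.072,-.215)
r.reach(P(W(.08,-.1),.3),down(YAW))
grab((.6097,.2438),-56.4)
slide(.1,.08); slide(.1,-.05); slide(.075,-.118)
tip(.075)
look("w2"); print(r.read_state()["time_s"])
E
```

```text
down blocked True
grip 0.030045905962101542
grip 0.04887661062796734
blocked False
t [ 0.07492912 -0.12213299] [-0.01520604 -0.15967481  0.48071437] 24.925
[ 202   66   34   78 2469] [  76. -164.] [ 46. 111.] 90 z [0.053 0.056 0.058]
[ 249   66   36   76 2571] [  78. -233.] [ 50. 109.] 89 z [0.049 0.051 0.053]
27.45
```

View pics/w2.png

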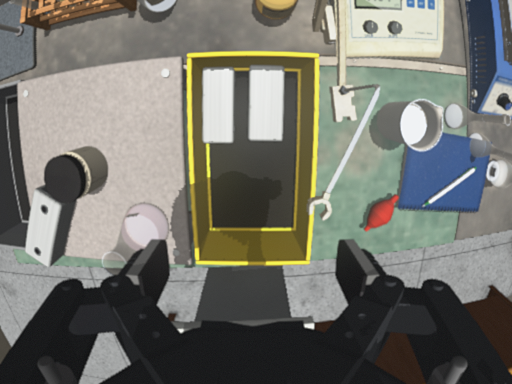

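Both billets lie flat side by side at s≈77 mm, at t=-164 and t=-233. The earlier shift was stopped on the way down. I'll check the camera mount clearance, then retry on the outer billet, gripping nearer its free end and watching z.

Run:
```python
from h import *
print(optics.camera_model("wrist")["tool_from_camera"].round(3))
q=down(YAW); s,t=.042,-.2335
command_gripper(.058); r.reach(P(W(s,t),.2),q); f0=np.array(r.read_state()["contact_force"])
b=r.move_straight(P(W(s,t),.064),q,speed=.08,max_force=20)
st=r.read_state(); print(b,st["eef_pos"],np.array(st["contact_force"])-f0,st["grip_width"])
if not b:
    command_gripper(.03,60); print("grip",r.read_state()["grip_width"],r.read_state()["eef_pos"])
print(r.read_state()["time_s"])
```

```text
[[ 0.001 -0.96  -0.28   0.071]
 [ 1.     0.001  0.     0.   ]
 [-0.    -0.28   0.96  -0.118]
 [ 0.     0.     0.     1.   ]]
True [ 0.55301551 -0.07640017  0.09441499] [-4.83079545  1.4710161  11.95860317] 0.05811752054454807
29.7667
```

Run:
```python
from h import *
r.hold(.2); print(np.round(r.read_state()["contact_force"],1))
for n in("wrist","side"):
    p,_=optics.get_image(n); cv2.imwrite(f"pics/k_{n}.png",p[:,:,::-1])
a=cv2.imread("pics/k_wrist.png"); b=cv2.imread("pics/k_side.png")[90:250,180:390]
cv2.imwrite("pics/k.png",np.hstack([cv2.resize(a,(400,300)),cv2.resize(b,(394,300))]))
```

```text
[-4.2  1.3 13.6]
```

View pics/k.png

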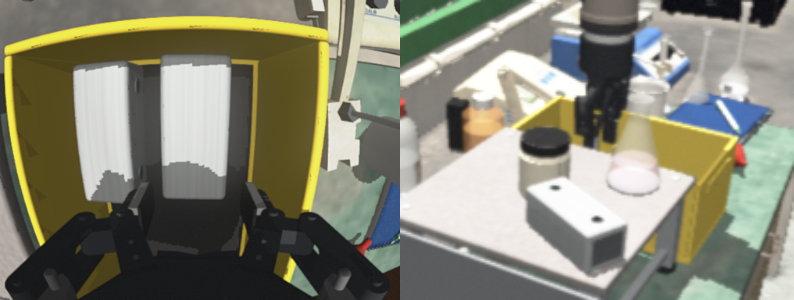

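The contact is real: a steady 13.6 N, with the gripper's outer knuckle resting on the far rim, so I'll leave those two where they are. Billet D will go round the jar, with extra knuckle clearance, and drop in at the same place.

Run:
```python
from h import *
r.move_straight(P(W(.042,-.2335),.3),down(YAW),speed=.25); command_gripper(.085)
r.reach(P(W(.08,-.05),.3),down(YAW))
grab((.461,.239),-32)
slide(-.071,.105); slide(.1,.105); slide(.1,-.05); slide(.075,-.118)
tip(.075,sp=.07)
look("w3"); print(r.read_state()["time_s"])
```

```text
grip 0.048956865873477154
blocked False
t [ 0.07491239 -0.12188523] [-0.62255591 -0.37484818 -0.76378591] 41.9833
[ 202   65   83   86 6428] [  74. -200.] [114. 117.] 1 z [0.051 0.058 0.106]
44.5083
```

View pics/w3.png

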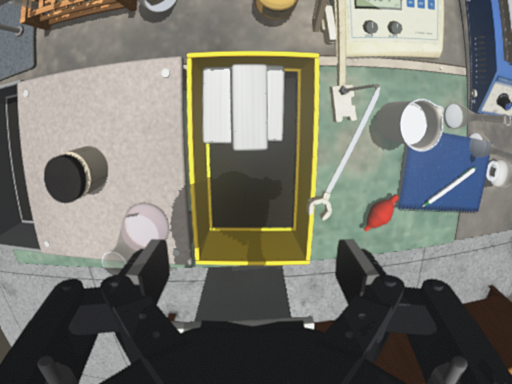

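The third billet lies on top of the other two at wrist pixel (250,107). I'll check its tilt, that it has settled, and that the jar and flask haven't moved.

Run:
```python
from h import *
d=np.load("w3.npz"); X=d["X"]; m=(X[...,2]>.085)&(X[...,2]<.125)&(abs(X[...,0]-.075)<.06)&(abs(X[...,1]+.21)<.05)
m=cv2.erode(m.astype(np.uint8),np.ones((3,3)))>0
Q=X[m]; A=np.c_[Q[:,0]-.075,Q[:,1]+.2,np.ones(len(Q))]; k=np.linalg.lstsq(A,Q[:,2],rcond=None)[0]
print("tilt deg along s,t",np.degrees(np.arctan(k[:2])).round(1),"z",k[2].round(3),"ctr",Q[:,:2].min(0).round(3),Q[:,:2].max(0).round(3))
r.reach(P(W(0,-.213),.36),down(YAW)) 
p,X=cloud("scene"); z=X[...,2]; hsv=cv2.cvtColor(p,cv2.COLOR_RGB2HSV)
j=(hsv[...,2]<70)&(abs(z-.2)<.006)&(abs(X[...,1]-.16)<.06)&(abs(X[...,0]-.53)<.06); print("jar",cv2.minEnclosingCircle((X[j][:,:2]*1000).astype(np.float32)))
p0=np.load("scene0.npz")["p"].astype(int); df=abs(p.astype(int)-p0).sum(-1)
print("diff jar",np.median(df[150:190,240:270]),"flask",np.median(df[130:190,295:325]),r.read_state()["time_s"])
```

```text
tilt deg along s,t [-0.  7.] z 0.105 ctr [ 0.019 -0.23 ] [ 0.124 -0.188]
jar ((530.0538330078125, 163.08848571777344), 25.54359245300293)
diff jar 31.0 flask 36.0 44.8083
```

```bash
python3 -c "
from h import *
r.finish_job()"
```

```text
the job is handed in; nothing more can be done
```

All three billets are lying down in the yellow crate, and the job was handed in at about 45 s of the 67 s allowed. I gripped each one and slid it flat along the stand, taking the two behind the jar round its far side. At the edge I let go and pushed each one over with closed fingers.

**Billets:** Two lie flat on the crate floor. The third lies on top of them: its long axis is level, it is tilted about 7° sideways, and its top is at z ≈ 105 mm, below the rim at about 118 mm. I left it there rather than risk moving it.

**Jar and flask:** The jar is within about 1.5 mm of where it started. The flask was at the same place in all three wrist pictures, but I did not measure its final position. A picture comparison against the start showed moderate differences over both, so it settled nothing.

**What went wrong:** I tried twice to slide an already dropped billet along inside the crate to make room, and both attempts were stopped on the way down. The second time it was the gripper's knuckle resting on the crate's far rim, at about 14 N. The first stop probably had the same cause. I gave that up, which is why the third billet is on top of the others instead of on the floor.

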